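# Zero the feed pump and key in its start sequence

### The job

Get the bioreactor's feed pump console ready for calibration: first turn the flow dial until its pointer stands at the zero mark and let go of it, then press the square key, the bar key and the round key in that order, each fully down for a moment and let up again before the next. Do not press the cross-shaped key or any key before the dial is at zero, and leave the dial at zero and the bottles and small parts where they are.

Things in the scene. Friction and masses are not known exactly. Their poses are not given: they have to be found in the camera images.
- console: the pump console, fixed: low steel case 200 (x) x 340 (y) x 70 high, grey top panel; origin at the centre of its underside, x away from its near edge (three black pump heads on that face stand out 24), y to its left. Dial on the left of the panel, four keys on the right in a 2 x 2 pattern about 85 apart; which key is where varies
- dial (a joint): angle of the flow dial, rad: 0 when its white pointer stands at the zero mark, positive clockwise seen from above; turns from -0.8 to 2.2 with light friction and stays where left
- dial_grip (a point): on the dial's axis, 104 above the table, 9 below the top of its grip. The dial is a black disc 60 across, 8 high, with an upright grip bar 46 long, 14 wide, 34 high on it; the white pointer lies at one end of the bar, in line with it. x runs along the bar, pointer at the -x end
- dial_pointer (a point): tip of the white pointer, 39 from the dial's axis
- dial_zero (a point): the zero mark: a black stroke with a triangle on the aluminium scale plate (104 across), 48 from the dial's axis towards the console's near edge; the other marks are thin short ticks 0.35 rad apart
- key_square (a joint): how far the square key is pressed, m: 0 up, 0.006 fully down (5 N); springs back
- key_square_top (a point): centre of the top face of the square key: white cap whose outline is square, 28 x 28; standing proud 12 above its black housing (52 x 52, 10 high on the panel); top 92 above the table when up
- key_bar (a joint): how far the bar key is pressed, m: 0 up, 0.006 fully down (5 N); springs back
- key_bar_top (a point): centre of the top face of the bar key: white cap whose outline is a plain oblong bar, 14 x 40; standing proud 12 above its black housing (52 x 52, 10 high on the panel); top 92 above the table when up
- key_round (a joint): how far the round key is pressed, m: 0 up, 0.006 fully down (5 N); springs back
- key_round_top (a point): centre of the top face of the round key: white cap whose outline is round, 32 across; standing proud 12 above its black housing (52 x 52, 10 high on the panel); top 92 above the table when up
- key_cross (a joint): how far the cross key is pressed, m: 0 up, 0.006 fully down (5 N); springs back
- key_cross_top (a point): centre of the top face of the cross key: white cap whose outline is a cross (plus sign) 36 across, arms 11 wide; standing proud 12 above its black housing (52 x 52, 10 high on the panel); top 92 above the table when up
- media_bottle: clear bottle with a red cap, 70 wide, 140 tall (bystander, loose); origin at its underside
- beaker: open glass beaker, 68 wide, 85 tall (bystander, loose); origin at its underside
- acid_jar: brown jar, 60 wide, 90 tall (bystander, loose); origin at its underside
- coupling: small steel spool-shaped pipe coupling, 24 wide, 24 tall, standing on the console's panel towards its far edge, between the dial and the keys (bystander, loose); origin at its underside
- clamp_block: aluminium block 50 x 32 x 22 (bystander, loose); origin at its underside
- wrench: steel wrench lying flat (bystander, loose); origin at its underside midway along
- seal_ring: black rubber ring, 72 across, 12 high, lying flat (bystander, loose); origin at its underside

How it is judged:
By the outcome, as a careful person would: the job done as asked, in the order asked, and still so for the second after the job is handed in, with the robot touching nothing.
It also fails if it takes over 56 s, if anything falls off the work surface, if the arm or the gripper's body presses on something with over 40 N, if the wrist force passes 120 N, or if a joint passes its speed limit or range.

### The arm

A 6-joint arm with a two-finger parallel gripper is mounted at the origin on the work surface. World frame = base frame: x ahead of the robot, y to its left, z up, the work surface at z = 0. Lengths are in m, angles in rad, forces in N, time in s.
With the tool pointing down it reaches from about 0.275 to 0.725 m from the base axis. Payload 5.6 kg.
Tool frame: the origin (TCP) lies at the very end of the fingers, on their centre line; the grasp point (between the pads) lies 19 mm behind it; z points along the fingers, y is the line along which they close (so a half turn about z gives the same grasp; the last joint's range is limited). The gripper opens to 85 mm and grips with 20 to 120 N. Pads are 22 mm wide; open, the fingers measure 114 mm over their backs; the gripper's body (76 mm by 85 mm) begins 54 mm behind the grasp point. The pads swing forward as they close: fully open they stand 13 mm farther back than shut.
Start: joints at [1.635, 0.255, 0.108, 0, -1.424, -0.285], TCP at [0.12, 0.537, 0.231] pointing down, gripper open.
Joint ranges: [-2.95, 2.95], [-1.21, 1.97], [-1.09, 1.5], [-2.87, 1.71], [-2.94, -0.07], [-3.05, 3.05]. Speed limits (rad/s): [2.57, 2.57, 3.14, 3.14, 3.14, 3.14].

### API

Orientations are given as [roll, pitch, yaw] about the fixed x, y, z axes, in that order (R = Rz(yaw) Ry(pitch) Rx(roll)).
In Python, from bench import state, camera, calibration, hand_in, boxes_of, landmark_of gives the robot as it stands.
- The arm moves only by the tool servo_tool, never from a script. Its argument "deltas" is a list of rows, each an object with "dp": the shift along the tool's x, y, z normalised to -1 to 1, where 1 is 0.5 m, a list of three; "delta_rot": the turn, a rotation vector about the tool's x, y, z normalised to -1 to 1, where 1 is pi/4 rad, a list of three. A call has 1 to 5 rows; each row is the pose to reach, as a shift and turn from the pose commanded when the call began, along the tool's axes at that moment; what a row does not reach only later rows make up. A row lasts 1/8 s, in which the tool goes at most 62.5 mm and 10.7 degrees, less where a joint would pass 70% of its speed; a pose out of reach is approached as far as the arm can. A call with a number of a shift or a turn outside -1 to 1 is refused whole. A call with a gripper value outside its range is refused whole. "claw" is the finger opening in mm, from 0 to 85.4, set as the call begins (left out, the last holds). The fingers move at their own pace and stop on an object; "force" is the grip in N (left out, the last holds). Time passes only in rows, so rows that repeat a pose let the fingers close. It gives the time, the measured TCP pose, the force, the opening and the grip force at its end, in the units of the state.
- state(): the state, without advancing time (a new reading comes with each control period).
- camera(name): name is "scene" or "top" or "wrist"; returns (picture, depth): 400x640x3 uint8, blue, green, red; 400x640 float32, m along the optical axis (not along the pixel's ray), 0 where there is no reading.
- calibration(name): a dict with "fx", "fy", "cx", "cy" (pixels), "pose" (4x4, takes a point from camera to world coordinates). Camera axes: x right, y up, looking along -z (the intrinsics and any distortion apply to the point x, -y, -z); pixel columns grow to the right and rows downward; lengths in m; the calibration is good to about 2 mm. A picture is of the moment at which its call begins: read the wrist's pose just before it. calibration takes no time and is no camera call; for the wrist camera it gives the pose at the moment of the call.
- hand_in(): hands the job in; it is judged then, once.
Trained networks look in the newest picture that a camera, given by its name, has taken for a name from the list of things; names that differ only in an ending like _2 or _b are one class to them, and where a whole thing is asked for, a point or a joint stands for the part that bears it (a point fixed in the world has none). Each returns a list of dicts, best first, with "conf" (0 to 1); they miss things now and then, are a little off and sometimes report something else, mostly with a low value. They report only what shows in the picture. A call takes as long as a camera call.
- boxes_of(target, camera): "centre" ([x, y, z] in m, in world coordinates, good to about 4 mm: the middle of the surface that is visible of it).
- landmark_of(target, camera): "centre" ([x, y, z] in m, in world coordinates, good to about 4 mm: a listed point, or the origin of a listed thing).
The state is a dict: "time_s": time; "joints": joint angles; "joint_velocities": joint speeds; "effort": joint torques, N m; "eef_pos": TCP position; "tool_rot": TCP orientation; "ft_force": force on the tool from outside, world axes, zero at the start; "moment": the same for the moment, N m; "gripper_width": finger opening in m; "grasp_force": force on a finger pad.
Only numpy, scipy, OpenCV 4.12 (cv2) and the standard library are available. Lean on these libraries where they do the work, as an engineer would, in place of code of your own. Each camera call takes 0.05 s, during which the arm holds its last target. There are 200 camera calls.

## Working session

There is one attempt and no reset: what is moved stays moved. The work goes in short steps, Python scripts to look and compute and a tool call to move; the robot and the scene stay as the last step left them, time stands still between calls to the robot, and variables do not carry over. Pictures are saved under pics/ and viewed, at most 12 in all, crops included, and the job is handed in when it is done.

Besides the shell and the picture viewer there is one more tool, called after ">>>" as name(argument=value, ...), one argument or row to a line, values as JSON. servo_tool: Moves the arm, as the interface text tells. Its arguments: {"type":"object","properties":{"deltas":{"type":"array","items":{"type":"object","properties":{"dp":{"type":"array","items":{"type":"number","minimum":-1,"maximum":1}},"delta_rot":{"type":"array","items":{"type":"number","minimum":-1,"maximum":1}}}}},"claw":{"type":"number"},"force":{"type":"number"}},"required":["deltas"]}

```bash
mkdir -p pics
cat > h.py <<'E'
from bench import *
import numpy as np, cv2
T=["dial_grip","dial_pointer","dial_zero","key_square_top","key_bar_top","key_round_top","key_cross_top","console","coupling"]
def look(cam,names=T):
    p,d=camera(cam)
    for n in names:
        r=landmark_of(n,cam)[:2]
        print(cam,n,[(np.round(a["centre"],4).tolist(),round(a["conf"],2)) for a in r])
    return p,d
E
python3 - <<'E'
from h import *
s=state();print(s["time_s"],s["eef_pos"],s["tool_rot"])
for c in("top","scene"):
    p,d=look(c);cv2.imwrite(f"pics/{c}0.png",p)
print(state()["time_s"])
E
```

```text
0.0 [0.1202882  0.53617981 0.23039411] [ 3.13967899e+00 -8.36732543e-05 -2.20887258e-01]
top dial_grip [([0.5479, -0.0292, 0.0989], 0.56)]
top dial_pointer [([0.5355, 0.0049, 0.0798], 0.75)]
top dial_zero [([0.5015, -0.0312, 0.072], 0.85)]
top key_square_top [([0.5189, -0.1518, 0.0903], 0.47)]
top key_bar_top [([0.6101, -0.228, 0.0885], 0.4)]
top key_round_top [([0.5998, -0.1502, 0.0912], 0.4)]
top key_cross_top [([0.5508, -0.0284, 0.1038], 0.57), ([0.5259, -0.2376, 0.0961], 0.48)]
top console [([0.6069, -0.368, 0.0011], 0.24)]
top coupling [([0.6329, -0.0955, 0.0716], 0.51), ([0.549, -0.0298, 0.103], 0.26)]
scene dial_grip [([0.5512, -0.0273, 0.1017], 0.81), ([0.534, -0.5069, -0.0007], 0.73)]
scene dial_pointer [([0.5336, 0.0014, 0.0853], 0.68), ([0.6337, -0.099, 0.0715], 0.16)]
scene dial_zero []
scene key_square_top [([0.5167, -0.1555, 0.0893], 0.49)]
scene key_bar_top [([0.606, -0.2325, 0.0909], 0.48), ([0.5333, -0.5082, -0.0011], 0.47)]
scene key_round_top [([0.5979, -0.1482, 0.0945], 0.58)]
scene key_cross_top [([0.526, -0.237, 0.0943], 0.62), ([0.5355, 0.1391, 0.0033], 0.58)]
scene console [([0.5586, -0.121, -0.0002], 0.77), ([0.6101, -0.3678, -0.006], 0.36)]
scene coupling [([0.6364, -0.0963, 0.0686], 0.53)]
1.0
```

Run:
```python
import cv2,numpy as np
from bench import calibration
c=calibration("top");print({k:np.round(v,3).tolist() for k,v in c.items()})
P=np.linalg.inv(c["pose"])@np.array([0.55,-0.12,0.08,1]);u=c["cx"]+c["fx"]*P[0]/-P[2];v=c["cy"]-c["fy"]*P[1]/-P[2];print(u,v)
p=cv2.imread("pics/top0.png");u,v=int(u),int(v)
u0,v0=max(u-110,0),max(v-80,0);print(u0,v0)
cv2.imwrite("pics/crop0.png",cv2.resize(p[v0:v0+160,u0:u0+220],None,fx=3.6,fy=3.6,interpolation=cv2.INTER_CUBIC))
```

```text
{'fx': 445.341, 'fy': 445.341, 'cx': 317.668, 'cy': 196.521, 'pose': [[0.022, 0.996, -0.084, 0.464], [-1.0, 0.022, -0.003, 0.023], [-0.001, 0.084, 0.996, 1.38], [0.0, 0.0, 0.0, 1.0]]}
367.53118601498477 205.70970945249834
257 125
```

View pics/crop0.png

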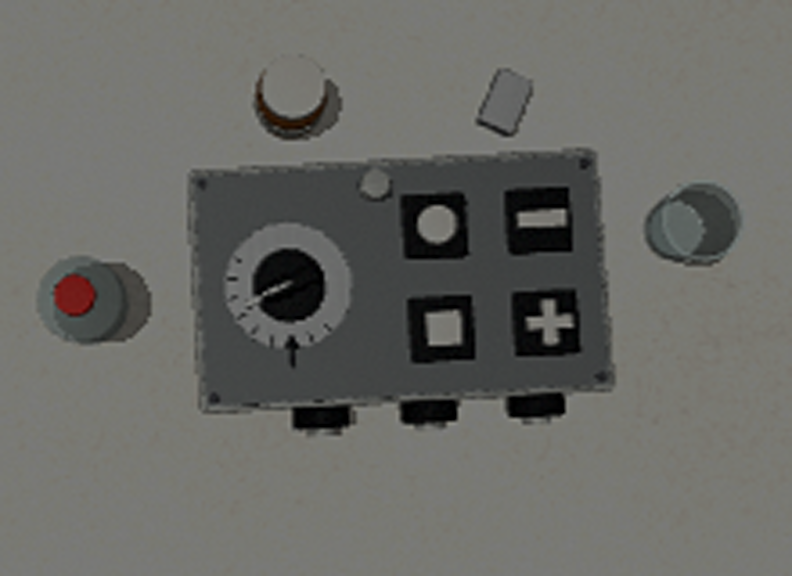

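View pics/scene0.png

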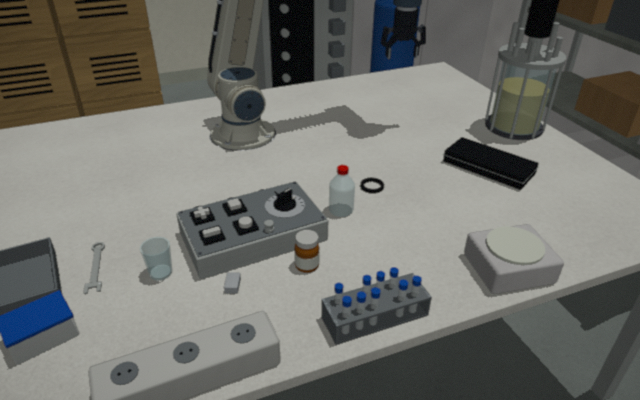

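```bash
cat >> h.py <<'E'
from scipy.spatial.transform import Rotation as Ro
def go(p,yaw):
    s=state();R=Ro.from_euler("xyz",s["tool_rot"]).as_matrix()
    dp=R.T@(np.array(p)-s["eef_pos"]);dr=Ro.from_matrix(R.T@Ro.from_euler("xyz",[np.pi,0,yaw]).as_matrix()).as_rotvec()
    print("t",round(s["time_s"],2),"dp",np.round(dp/.5,4).tolist(),"rot",np.round(dr/(np.pi/4),4).tolist(),"rows",np.linalg.norm(dp)/.0625,np.linalg.norm(dr)/.187)
E
python3 -c "
from h import *
go([.53,-.05,.28],-1.19)"
```

```text
t 1.0 dp [1.0562, 0.9654, -0.0974] rot [0.0001, -0.0, 1.234] rows 11.473864285356756 5.182820217471445
```

>>> servo_tool(
  deltas=[
    {"dp":[0.44,0.4,-0.1],"delta_rot":[0,0,0.8]},
    {"dp":[0.44,0.4,-0.1],"delta_rot":[0,0,0.8]},
    {"dp":[0.44,0.4,-0.1],"delta_rot":[0,0,0.8]},
    {"dp":[0.44,0.4,-0.1],"delta_rot":[0,0,0.8]},
    {"dp":[0.44,0.4,-0.1],"delta_rot":[0,0,0.8]},
  ],
)

```text
time_s: 1.62
eef_pos: [0.2921, 0.2914, 0.2821]
tool_rot: [-3.14, 0.0, -0.85]
ft_force: [1.6, 0.1, -0.0]
gripper_width: 0.0853
grasp_force: 0.0
```

```bash
python3 -c "
from h import *
go([.53,-.05,.28],-1.19)"
```

```text
t 1.62 dp [0.827, 0.0933, 0.0038] rot [-0.0017, 0.0008, 0.4329] rows 6.657861687738346 1.8181760589694234
```

>>> servo_tool(
  deltas=[
    {"dp":[0.62,0.07,0],"delta_rot":[0,0,0.43]},
    {"dp":[0.62,0.07,0],"delta_rot":[0,0,0.43]},
    {"dp":[0.62,0.07,0],"delta_rot":[0,0,0.43]},
    {"dp":[0.62,0.07,0],"delta_rot":[0,0,0.43]},
    {"dp":[0.62,0.07,0],"delta_rot":[0,0,0.43]},
  ],
)

```text
time_s: 2.25
eef_pos: [0.4707, 0.0355, 0.2816]
tool_rot: [-3.141, 0.0, -1.187]
ft_force: [0.3, 1.6, 0.5]
gripper_width: 0.0855
grasp_force: 0.0
```

```bash
python3 -c "
from h import *
go([.53,-.05,.28],-1.19)
p,d=look('wrist');cv2.imwrite('pics/w1.png',p)
print(np.round(calibration('wrist')['pose'],3))
"
```

```text
t 2.25 dp [0.203, -0.0458, 0.0033] rot [-0.0013, 0.0, 0.0041] rows 1.6652024729838157 0.01801073762386866
wrist dial_grip [([0.551, -0.0284, 0.1059], 0.63)]
wrist dial_pointer [([0.5335, 0.0064, 0.0778], 0.65)]
wrist dial_zero [([0.5033, -0.0323, 0.0739], 0.63)]
wrist key_square_top [([0.7128, -0.0285, -0.0013], 0.66)]
wrist key_bar_top [([0.5366, 0.1397, -0.0023], 0.67)]
wrist key_round_top []
wrist key_cross_top []
wrist console [([0.5573, -0.1197, 0.0023], 0.68)]
wrist coupling [([0.6339, -0.0951, 0.0686], 0.81)]
[[-0.927  0.362  0.102  0.496]
 [-0.376 -0.891 -0.253 -0.025]
 [-0.001 -0.273  0.962  0.424]
 [ 0.     0.     0.     1.   ]]
```

View pics/w1.png

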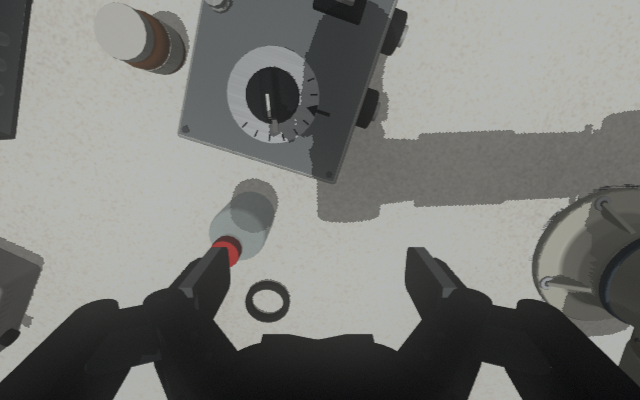

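```bash
cat >> h.py <<'E'
def px(c,u,v,z):
    r=c["pose"][:3,:3]@np.array([(u-c["cx"])/c["fx"],-(v-c["cy"])/c["fy"],-1]);o=c["pose"][:3,3]
    return (o+r*(z-o[2])/r[2])[:2]
E
python3 -c "
from h import *
c=calibration('wrist');print(c.keys())
a,b=px(c,180,135,.07),px(c,334,182,.07);print('edge',a,b,np.linalg.norm(a-b),'yaw',np.arctan2(*(a-b)[::-1]))
z0,z1=px(c,306,107,.071),px(c,330,115,.071);print('zero',z0,z1,np.arctan2(*(z0-z1)[::-1]))
p0,p1=px(c,267,95,.113),px(c,272,134,.08);print('ptr',p0,p1)
p=cv2.imread('pics/w1.png')
cv2.imwrite('pics/w1c.png',cv2.resize(p[30:190,170:380],None,fx=3.6,fy=3.6,interpolation=cv2.INTER_CUBIC))
"
```

```text
dict_keys(['fx', 'fy', 'cx', 'cy', 'pose'])
edge [0.63680911 0.05586337] [0.44764197 0.03976847] 0.1898506045093955 yaw 0.08487855706443076
zero [ 0.51145296 -0.02882812] [ 0.48272967 -0.03103416] 0.07665277884638406
ptr [ 0.5496677  -0.02441026] [0.53613039 0.0130936 ]
```

View pics/w1c.png

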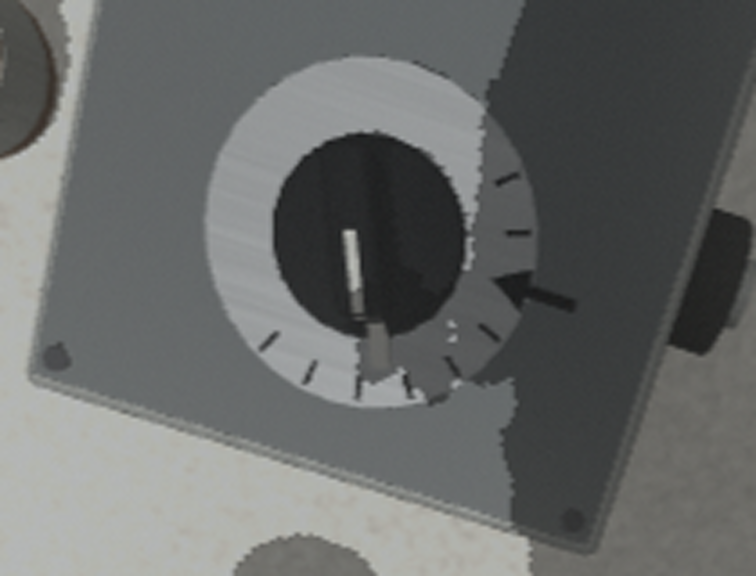

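```bash
python3 -c "
from h import *
c=calibration('wrist')
f=lambda x,y,z:px(c,170+x/3.6-.4,30+y/3.6-.4,z)
C=f(372,232,.072);Z=f(495,281,.072);S=f(575,305,.071);P=f(379,378,.08);Q=f(375,325,.08);D=f(369,235,.08)
a=f(32,380,.07);b=f(592,553,.07);e=f(97,0,.07)
print('C',C,'D',D,'Z',Z,'S',S,'P',P,'Q',Q)
an=lambda v:np.arctan2(v[1],v[0])
print('zero dir yaws',an(C-Z),an(C-S),an(Z-S),'edge',an(a-b),np.linalg.norm(a-b),'far edge',an(a-e)-np.pi/2)
print('ptr yaw (tail)',an(C-P),an(C-Q),np.linalg.norm(C-P))
go([*((C+D)/2),.15],an(C-P))
"
```

```text
C [ 0.55091902 -0.02777098] D [ 0.55022418 -0.02655414] Z [ 0.5099895  -0.02862633] S [ 0.48373896 -0.03143079] P [0.53287049 0.01249026] Q [ 0.53953042 -0.00226854]
zero dir yaws 0.02089505419173228 0.05442387966469131 0.10643085372748146 edge 0.08111591837952634 0.19203669756795638 far edge 0.0918094703001151
ptr yaw (tail) -1.149368986843226 -1.1507990158492103 0.04412161571936944
t 2.75 dp [0.1829, -0.1006, 0.2633] rot [-0.0009, 0.0001, -0.0448] rows 2.68775618360135 0.18819548591372803
```

>>> servo_tool(
  deltas=[
    {"dp":[0.183,-0.1,0.26],"delta_rot":[0,0,-0.045]},
    {"dp":[0.183,-0.1,0.26],"delta_rot":[0,0,-0.045]},
    {"dp":[0.183,-0.1,0.26],"delta_rot":[0,0,-0.045]},
    {"dp":[0.183,-0.1,0.26],"delta_rot":[0,0,-0.045]},
    {"dp":[0.183,-0.1,0.26],"delta_rot":[0,0,-0.045]},
  ],
  claw=45,
)

```text
time_s: 3.38
eef_pos: [0.5508, -0.028, 0.1522]
tool_rot: [-3.14, -0.001, -1.15]
ft_force: [-0.7, 0.9, 0.8]
gripper_width: 0.0447
grasp_force: 0.0
```

```bash
python3 -c "
from h import *
p,d=look('wrist',T[:3]);cv2.imwrite('pics/w2.png',p)
go([.5508,-.0275,.088],-1.15)
"
```

```text
wrist dial_grip [([0.5498, -0.0309, 0.1028], 0.75)]
wrist dial_pointer [([0.533, 0.0076, 0.0791], 0.73)]
wrist dial_zero [([0.5035, -0.0336, 0.0733], 0.67), ([0.5565, -0.1238, 0.0019], 0.63)]
t 3.58 dp [-0.0007, 0.0, 0.1296] rot [-0.0035, -0.0008, -0.0004] rows 1.0369866438457922 0.015075843931545629
```

View pics/w2.png

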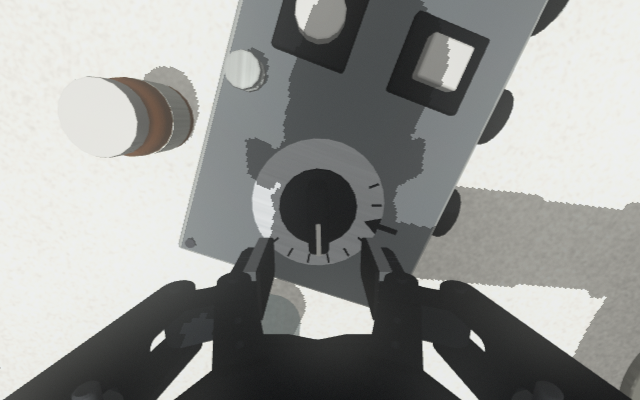

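>>> servo_tool(
  deltas=[
    {"dp":[0,0,0.128]},
    {"dp":[0,0,0.128]},
    {"dp":[0,0,0.128]},
  ],
)

```text
schema error: expected keys dp, delta_rot
```

>>> servo_tool(
  deltas=[
    {"dp":[0,0,0]},
    {"dp":[0,0,0]},
    {"dp":[0,0,0]},
    {"dp":[0,0,0]},
    {"dp":[0,0,0]},
  ],
  claw=8,
  force=20,
)

```text
schema error: expected keys dp, delta_rot
```

>>> servo_tool(
  deltas=[
    {"dp":[0,0,0.128],"delta_rot":[0,0,0]},
    {"dp":[0,0,0.128],"delta_rot":[0,0,0]},
    {"dp":[0,0,0.128],"delta_rot":[0,0,0]},
  ],
)

```text
time_s: 3.95
eef_pos: [0.5517, -0.0286, 0.0895]
tool_rot: [-3.139, -0.002, -1.15]
ft_force: [0.9, -0.2, 1.1]
gripper_width: 0.0448
grasp_force: 0.0
```

>>> servo_tool(
  deltas=[
    {"dp":[0,0,0],"delta_rot":[0,0,0]},
    {"dp":[0,0,0],"delta_rot":[0,0,0]},
    {"dp":[0,0,0],"delta_rot":[0,0,0]},
    {"dp":[0,0,0],"delta_rot":[0,0,0]},
    {"dp":[0,0,0],"delta_rot":[0,0,0]},
  ],
  claw=8,
  force=20,
)

```text
time_s: 4.58
eef_pos: [0.551, -0.0288, 0.0893]
tool_rot: [-3.14, -0.001, -1.151]
ft_force: [-2.6, 1.1, 5.0]
gripper_width: 0.0136
grasp_force: 24.4
```

>>> servo_tool(
  deltas=[
    {"dp":[0,0,0],"delta_rot":[0,0,-0.16]},
    {"dp":[0,0,0],"delta_rot":[0,0,-0.32]},
    {"dp":[0,0,0],"delta_rot":[0,0,-0.48]},
    {"dp":[0,0,0],"delta_rot":[0,0,-0.64]},
    {"dp":[0,0,0],"delta_rot":[0,0,-0.78]},
  ],
)

```text
time_s: 5.2
eef_pos: [0.5508, -0.0289, 0.0893]
tool_rot: [-3.141, -0.002, -0.535]
ft_force: [-3.6, -0.7, 6.6]
gripper_width: 0.0136
grasp_force: 24.4
```

>>> servo_tool(
  deltas=[
    {"dp":[0,0,0],"delta_rot":[0,0,-0.16]},
    {"dp":[0,0,0],"delta_rot":[0,0,-0.32]},
    {"dp":[0,0,0],"delta_rot":[0,0,-0.48]},
    {"dp":[0,0,0],"delta_rot":[0,0,-0.64]},
    {"dp":[0,0,0],"delta_rot":[0,0,-0.78]},
  ],
)

```text
time_s: 5.82
eef_pos: [0.5506, -0.0292, 0.0893]
tool_rot: [3.141, -0.001, 0.078]
ft_force: [-2.6, -1.4, 6.3]
gripper_width: 0.0137
grasp_force: 24.4
```

```bash
python3 -c "
from h import *
p,d=look('wrist',T[:3]);cv2.imwrite('pics/w3.png',p[100:400,120:520] if 0 else p)
print(state()['tool_rot'],state()['ft_force'])
"
```

```text
wrist dial_grip [([0.5515, -0.0274, 0.1033], 0.7)]
wrist dial_pointer []
wrist dial_zero [([0.5061, -0.035, 0.0738], 0.97)]
[ 3.14064860e+00 -1.24351543e-03  7.41438457e-02] [-2.59091407 -0.91646943  6.13455656]
```

View pics/w3.png

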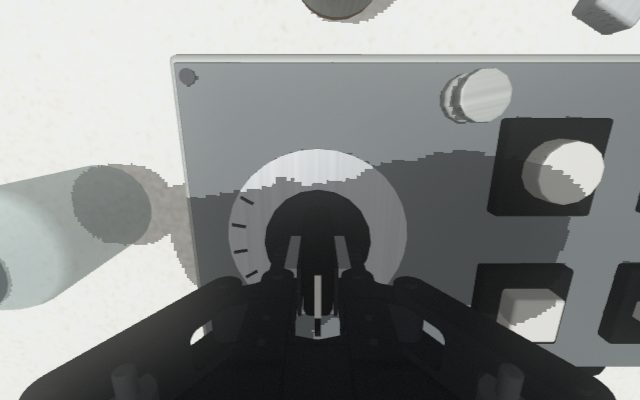

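>>> servo_tool(
  deltas=[
    {"dp":[0,0,0],"delta_rot":[0,0,0]},
    {"dp":[0,0,0],"delta_rot":[0,0,0]},
    {"dp":[0,0,0],"delta_rot":[0,0,0]},
    {"dp":[0,0,0],"delta_rot":[0,0,0]},
  ],
  claw=45,
)

```text
time_s: 6.52
eef_pos: [0.5505, -0.0286, 0.0872]
tool_rot: [-3.142, 0.0, 0.074]
ft_force: [0.2, -0.9, 0.3]
gripper_width: 0.0449
grasp_force: 0.0
```

>>> servo_tool(
  deltas=[
    {"dp":[0,0,-0.12],"delta_rot":[0,0,0]},
    {"dp":[-0.1,0,-0.3],"delta_rot":[0,0,0]},
    {"dp":[-0.25,0,-0.36],"delta_rot":[0,0,0]},
    {"dp":[-0.32,0.1,-0.36],"delta_rot":[0,0,0]},
    {"dp":[-0.32,0.15,-0.36],"delta_rot":[0,0,0]},
  ],
)

```text
time_s: 7.15
eef_pos: [0.395, -0.1155, 0.2692]
tool_rot: [3.142, -0.004, 0.076]
ft_force: [0.9, -1.1, -0.2]
gripper_width: 0.0452
grasp_force: 0.0
```

>>> servo_tool(
  deltas=[
    {"dp":[0,0,0],"delta_rot":[0,0,0]},
  ],
)

```text
time_s: 7.28
eef_pos: [0.3954, -0.117, 0.269]
tool_rot: [3.141, -0.004, 0.071]
ft_force: [0.2, 0.4, -0.3]
gripper_width: 0.045
grasp_force: 0.0
```

```bash
python3 -c "
from h import *
p,d=look('wrist');cv2.imwrite('pics/w4.png',p)
print(state()['tool_rot'],state()['eef_pos'])
look('top')
"
```

```text
wrist dial_grip [([0.5523, -0.0318, 0.1028], 0.71)]
wrist dial_pointer [([0.5108, -0.03, 0.0781], 0.87), ([0.505, -0.0339, 0.0742], 0.25)]
wrist dial_zero [([0.5021, -0.0333, 0.0727], 0.71)]
wrist key_square_top [([0.5208, -0.1551, 0.0945], 0.94)]
wrist key_bar_top []
wrist key_round_top []
wrist key_cross_top [([0.5223, -0.2371, 0.0917], 0.97)]
wrist console [([0.5599, -0.123, 0.0008], 0.6)]
wrist coupling []
[-3.14155076e+00  7.97955718e-04  7.45354861e-02] [ 0.39661746 -0.11481009  0.26696216]
top dial_grip [([0.55, -0.031, 0.1013], 0.53)]
top dial_pointer [([0.5149, -0.0352, 0.0792], 0.9)]
top dial_zero [([0.5032, -0.034, 0.0709], 0.96)]
top key_square_top [([0.5148, -0.0362, 0.0772], 0.65)]
top key_bar_top [([0.6126, -0.2322, 0.0908], 0.47)]
top key_round_top [([0.6008, -0.1485, 0.0914], 0.65)]
top key_cross_top [([0.5245, -0.2364, 0.0958], 0.63)]
top console [([0.559, -0.1179, 0.0012], 0.83), ([0.5514, -0.0309, 0.1041], 0.51)]
top coupling [([0.6361, -0.0962, 0.0715], 0.53)]
```

View pics/w4.png

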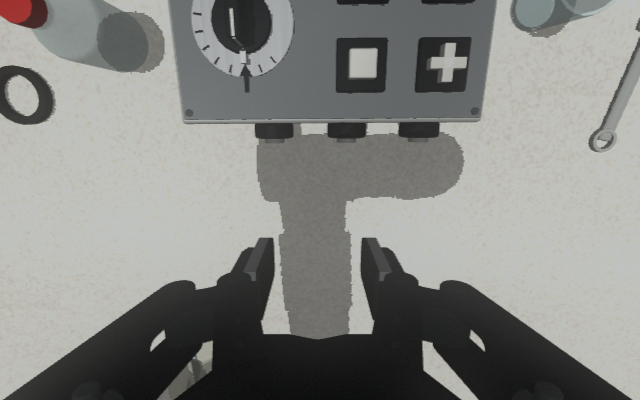

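```bash
python3 -c "
from h import *
p=cv2.imread('pics/w4.png')
cv2.imwrite('pics/w4c.png',cv2.resize(p[0:110,180:310],None,fx=5,fy=5,interpolation=cv2.INTER_CUBIC))
"
```

```text
(no output)
```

View pics/w4c.png

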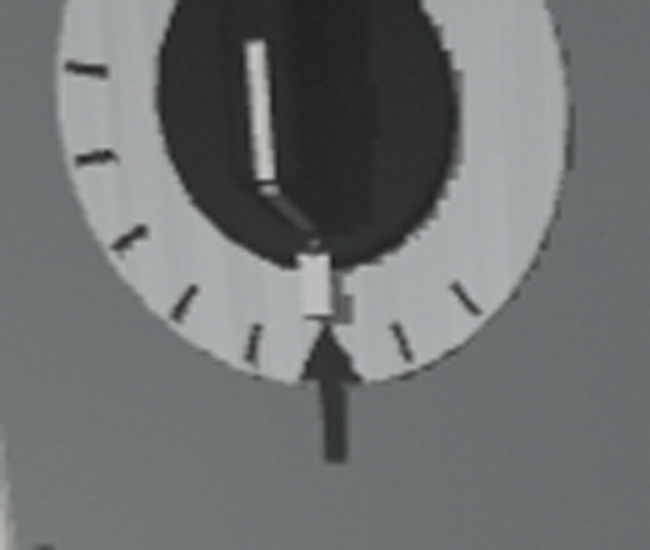

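```bash
python3 -c "
from h import *
c=calibration('wrist')
f=lambda x,y,z:px(c,180+x/5-.4,y/5-.4,z)
Z=f(327,322,.071);S=f(336,462,.070);an=lambda v:np.arctan2(v[1],v[0])
print('zero',an(Z-S),Z,S)
for z in(.079,.081,.083):
  P=f(318,316,z);Q=f(314,255,z);print(z,P,Q,an(Q-P))
A=f(255,40,.114);B=f(266,182,.114);print('bar top',A,B,an(A-B))
for C in ((.5506,-.0288),(.5509,-.0278)): print('from C',an(np.array(C)-Z),an(np.array(C)-S),an(np.array(C)-f(318,316,.081)),an(np.array(C)-B))
L=f(57,90,.072);Rr=f(570,110,.072);print('plate centre',(L+Rr)/2)
e=px(c,183,122,.07);g=px(c,480,120.5,.07);print('edge yaw',an(e-g)-np.pi/2)
"
```

```text
zero 0.06852791577902026 [ 0.51237737 -0.03016585] [ 0.4847254  -0.03206375]
0.079 [ 0.51228177 -0.03019031] [ 0.52364841 -0.02932023] 0.07639809723856641
0.081 [ 0.51200152 -0.0306705 ] [ 0.52329944 -0.02980568] 0.07639809723856715
0.083 [ 0.51172127 -0.03115069] [ 0.52295046 -0.03029113] 0.07639809723856592
bar top [ 0.55118698 -0.02733827] [ 0.52886625 -0.02916505] 0.08166024897295954
from C 0.03571883662157568 0.04950445327615811 0.04842263502753682 0.01679492406063931
from C 0.06133748220380271 0.06434291997332042 0.07366119771748984 0.06187364901579091
plate centre [ 0.55346854 -0.02748113]
edge yaw 0.07809595372426337
```

```bash
python3 -c "
from h import *
c=calibration('wrist')
p=cv2.imread('pics/w4.png');g=cv2.cvtColor(p,cv2.COLOR_BGR2GRAY)
for n,(x0,x1) in dict(sq=(340,385),cross=(418,472)).items():
  s=g[40:90,x0:x1];_,m=cv2.threshold(s,0,255,cv2.THRESH_OTSU);mm=cv2.moments(m,True);u,v=x0+mm['m10']/mm['m00'],40+mm['m01']/mm['m00'];print(n,u,v,px(c,u,v,.09))
go([.5188,-.154,.125],.076)
"
```

```text
sq 362.6980906921241 62.4582338902148 [ 0.51973836 -0.15114426]
cross 447.97771587743733 62.04596100278552 [ 0.52630984 -0.2355266 ]
t 8.28 dp [0.2385, 0.0953, 0.2846] rot [0.0, -0.0, -0.003] rows 3.06668839639455 0.012668151571111709
```

>>> servo_tool(
  deltas=[
    {"dp":[0.239,0.092,0.2],"delta_rot":[0,0,0]},
    {"dp":[0.239,0.092,0.2],"delta_rot":[0,0,0]},
    {"dp":[0.239,0.092,0.284],"delta_rot":[0,0,0]},
    {"dp":[0.239,0.092,0.284],"delta_rot":[0,0,0]},
    {"dp":[0.239,0.092,0.284],"delta_rot":[0,0,0]},
  ],
  claw=0,
)

```text
time_s: 8.9
eef_pos: [0.519, -0.1526, 0.1258]
tool_rot: [3.141, 0.0, 0.074]
ft_force: [0.0, -0.1, 0.7]
gripper_width: -0.0
grasp_force: 0.0
```

```bash
python3 -c "
from h import *
print(state()['gripper_width'])
go([.519,-.153,.086],.076)
p,d=look('wrist',T[3:7]);cv2.imwrite('pics/w5.png',p)
"
```

```text
-3.141797224657246e-05
t 8.9 dp [-0.0001, 0.0008, 0.0797] rot [0.0009, 0.0003, -0.0027] rows 0.637582363231684 0.012031978814257877
wrist key_square_top [([0.5219, -0.1599, 0.0923], 0.87)]
wrist key_bar_top [([0.6116, -0.2335, 0.0914], 0.73)]
wrist key_round_top [([0.6054, -0.1428, 0.0928], 0.85)]
wrist key_cross_top [([0.5212, -0.2375, 0.0929], 0.57)]
```

View pics/w5.png

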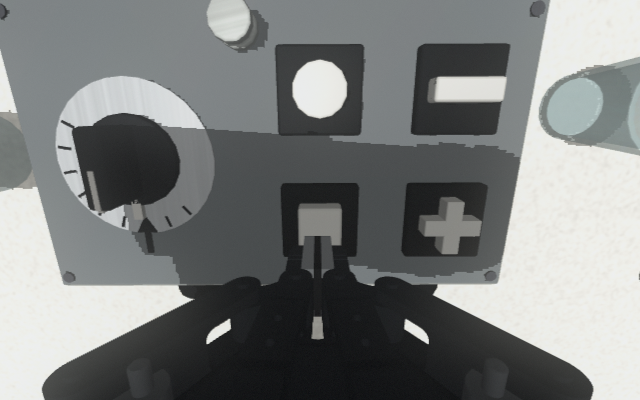

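>>> servo_tool(
  deltas=[
    {"dp":[0,0,0.06],"delta_rot":[0,0,0]},
    {"dp":[0,0,0.07],"delta_rot":[0,0,0]},
    {"dp":[0,0,0.08],"delta_rot":[0,0,0]},
    {"dp":[0,0,0.082],"delta_rot":[0,0,0]},
    {"dp":[0,0,0.082],"delta_rot":[0,0,0]},
  ],
)

```text
time_s: 9.78
eef_pos: [0.5191, -0.1524, 0.0861]
tool_rot: [3.141, -0.001, 0.074]
ft_force: [-3.4, 2.1, 7.4]
gripper_width: -0.0007
grasp_force: 3.6
```

```bash
python3 -c "
from h import *
print(state()['eef_pos'],state()['ft_force'])
c=calibration('wrist')
"
```

```text
[ 0.51912929 -0.15241534  0.08606487] [-3.37413286  2.13475379  7.38367448]
```

>>> servo_tool(
  deltas=[
    {"dp":[0,0,0.002],"delta_rot":[0,0,0]},
    {"dp":[0,0,0.004],"delta_rot":[0,0,0]},
    {"dp":[0,0,0.004],"delta_rot":[0,0,0]},
  ],
)

```text
time_s: 10.15
eef_pos: [0.5192, -0.1525, 0.0858]
tool_rot: [3.14, -0.002, 0.075]
ft_force: [-8.1, 3.8, 18.7]
gripper_width: -0.0001
grasp_force: 9.3
```

>>> servo_tool(
  deltas=[
    {"dp":[0,0,-0.08],"delta_rot":[0,0,0]},
    {"dp":[0,0,-0.08],"delta_rot":[0,0,0]},
    {"dp":[0,0,-0.08],"delta_rot":[0,0,0]},
  ],
)

```text
time_s: 10.52
eef_pos: [0.5192, -0.1522, 0.1227]
tool_rot: [-3.141, -0.001, 0.074]
ft_force: [-0.1, -0.4, -0.4]
gripper_width: 0.0001
grasp_force: 0.0
```

```bash
python3 -c "
from h import *
go([.5188,-.1525,.126],.076)
p,d=look('wrist',T[3:7])
c=calibration('wrist');g=cv2.cvtColor(p,cv2.COLOR_BGR2GRAY)
for n,(x0,x1,y0,y1) in dict(rd=(285,355,55,125),bar=(425,508,65,110)).items():
  _,m=cv2.threshold(g[y0:y1,x0:x1],0,255,cv2.THRESH_OTSU);mm=cv2.moments(m,True);u,v=x0+mm['m10']/mm['m00'],y0+mm['m01']/mm['m00'];print(n,u,v,px(c,u,v,.092))
go([.6105,-.231,.126],.076)
"
```

```text
t 10.53 dp [-0.0008, 0.0005, -0.0066] rot [-0.0002, -0.0016, -0.0031] rows 0.053589304679465655 0.01450029341340369
wrist key_square_top [([0.5183, -0.1558, 0.0915], 0.9), ([0.6331, -0.0939, 0.0673], 0.27)]
wrist key_bar_top [([0.6119, -0.2343, 0.0939], 0.88)]
wrist key_round_top [([0.6049, -0.1443, 0.0897], 0.58)]
wrist key_cross_top [([0.5212, -0.2366, 0.0942], 0.65)]
rd 319.86954843689693 88.4612118873022 [ 0.60237523 -0.14717283]
bar 472.47380033094316 88.57694429123 [ 0.60841634 -0.2302956 ]
t 10.78 dp [0.1717, 0.1705, -0.009] rot [-0.0002, 0.0017, -0.003] rows 1.937135725763483 0.01441693326644992
```

>>> servo_tool(
  deltas=[
    {"dp":[0.171,0.17,-0.012],"delta_rot":[0,0,0]},
    {"dp":[0.171,0.17,-0.012],"delta_rot":[0,0,0]},
    {"dp":[0.171,0.17,-0.012],"delta_rot":[0,0,0]},
    {"dp":[0.171,0.17,-0.012],"delta_rot":[0,0,0]},
  ],
)

```text
time_s: 11.28
eef_pos: [0.61, -0.2307, 0.1273]
tool_rot: [-3.141, 0.002, 0.073]
ft_force: [-0.4, 0.4, 0.9]
gripper_width: 0.0001
grasp_force: 0.0
```

```bash
python3 -c "
from h import *
go([.610,-.2305,.086],.076)
p,d=look('wrist',T[4:6]);cv2.imwrite('pics/w6.png',p)
"
```

```text
t 11.28 dp [0.0001, -0.0003, 0.0826] rot [-0.0007, 0.0022, -0.0035] rows 0.6604318276033807 0.017461815057425153
wrist key_bar_top [([0.6137, -0.234, 0.0929], 0.83)]
wrist key_round_top [([0.6025, -0.143, 0.094], 0.87)]
```

View pics/w6.png

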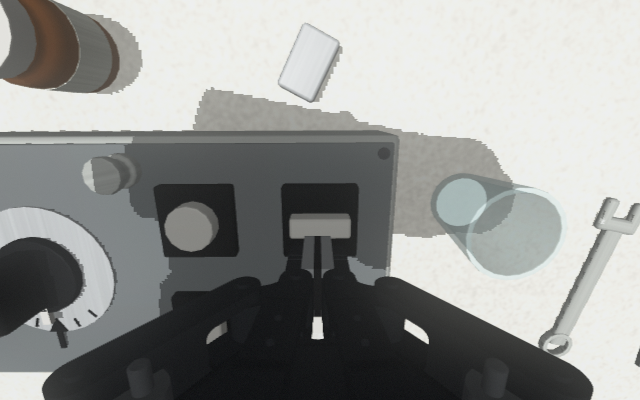

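>>> servo_tool(
  deltas=[
    {"dp":[0,0,0.064],"delta_rot":[0,0,0]},
    {"dp":[0,0,0.076],"delta_rot":[0,0,0]},
    {"dp":[0,0,0.084],"delta_rot":[0,0,0]},
    {"dp":[0,0,0.088],"delta_rot":[0,0,0]},
    {"dp":[0,0,0.088],"delta_rot":[0,0,0]},
  ],
)

```text
time_s: 12.05
eef_pos: [0.6107, -0.2308, 0.0861]
tool_rot: [3.141, -0.001, 0.074]
ft_force: [-3.9, 2.3, 6.6]
gripper_width: -0.0002
grasp_force: 3.4
```

>>> servo_tool(
  deltas=[
    {"dp":[0,0,0.003],"delta_rot":[0,0,0]},
    {"dp":[0,0,0.004],"delta_rot":[0,0,0]},
    {"dp":[0,0,0.004],"delta_rot":[0,0,0]},
  ],
)

```text
time_s: 12.42
eef_pos: [0.6108, -0.2308, 0.0859]
tool_rot: [3.14, -0.002, 0.074]
ft_force: [-6.8, 5.7, 15.7]
gripper_width: -0.0002
grasp_force: 7.4
```

>>> servo_tool(
  deltas=[
    {"dp":[0,0,-0.084],"delta_rot":[0,0,0]},
    {"dp":[0,0,-0.084],"delta_rot":[0,0,0]},
    {"dp":[0,0,-0.084],"delta_rot":[0,0,0]},
  ],
)

```text
time_s: 12.8
eef_pos: [0.6108, -0.2307, 0.1246]
tool_rot: [-3.142, -0.001, 0.074]
ft_force: [0.1, -0.3, -1.2]
gripper_width: 0.0001
grasp_force: 0.0
```

```bash
python3 -c "
from h import *
go([.6025,-.147,.126],.076)
"
```

```text
t 12.8 dp [-0.0042, -0.1682, -0.0028] rot [-0.0001, -0.0015, -0.0031] rows 1.3460926317416024 0.014536816051192386
```

>>> servo_tool(
  deltas=[
    {"dp":[-0.004,-0.168,-0.006],"delta_rot":[0,0,0]},
    {"dp":[-0.004,-0.168,-0.006],"delta_rot":[0,0,0]},
    {"dp":[-0.004,-0.168,-0.006],"delta_rot":[0,0,0]},
    {"dp":[-0.004,-0.168,-0.006],"delta_rot":[0,0,0]},
  ],
)

```text
time_s: 13.3
eef_pos: [0.6022, -0.1476, 0.1269]
tool_rot: [3.141, 0.001, 0.074]
ft_force: [0.2, -0.3, -0.0]
gripper_width: 0.0001
grasp_force: 0.0
```

>>> servo_tool(
  deltas=[
    {"dp":[0,0,0.064],"delta_rot":[0,0,0]},
    {"dp":[0,0,0.076],"delta_rot":[0,0,0]},
    {"dp":[0,0,0.084],"delta_rot":[0,0,0]},
    {"dp":[0,0,0.088],"delta_rot":[0,0,0]},
    {"dp":[0,0,0.088],"delta_rot":[0,0,0]},
  ],
)

```text
time_s: 13.92
eef_pos: [0.602, -0.1481, 0.086]
tool_rot: [3.14, -0.0, 0.074]
ft_force: [-7.6, 1.1, 10.9]
gripper_width: -0.0002
grasp_force: 5.8
```

>>> servo_tool(
  deltas=[
    {"dp":[0,0,0.003],"delta_rot":[0,0,0]},
    {"dp":[0,0,0.004],"delta_rot":[0,0,0]},
    {"dp":[0,0,0.004],"delta_rot":[0,0,0]},
  ],
)

```text
time_s: 14.3
eef_pos: [0.602, -0.1481, 0.0858]
tool_rot: [3.139, -0.001, 0.074]
ft_force: [-10.7, 2.4, 21.0]
gripper_width: -0.0
grasp_force: 10.3
```

Fully down. Lift, retreat and check.

>>> servo_tool(
  deltas=[
    {"dp":[0,0,-0.1],"delta_rot":[0,0,0]},
    {"dp":[0,0,-0.2],"delta_rot":[0,0,0]},
    {"dp":[-0.12,0.02,-0.32],"delta_rot":[0,0,0]},
    {"dp":[-0.24,0.04,-0.36],"delta_rot":[0,0,0]},
    {"dp":[-0.36,0.04,-0.36],"delta_rot":[0,0,0]},
  ],
)

```text
time_s: 14.92
eef_pos: [0.4421, -0.1793, 0.2618]
tool_rot: [3.14, -0.005, 0.073]
ft_force: [0.4, 0.6, 0.4]
gripper_width: 0.0001
grasp_force: 0.0
```

>>> servo_tool(
  deltas=[
    {"dp":[-0.04,0,0],"delta_rot":[0,0,0]},
    {"dp":[-0.04,0,0],"delta_rot":[0,0,0]},
  ],
)

```text
time_s: 15.18
eef_pos: [0.4217, -0.1802, 0.2608]
tool_rot: [3.141, -0.003, 0.073]
ft_force: [0.5, -0.3, 0.4]
gripper_width: -0.0
grasp_force: 0.0
```

```bash
python3 -c "
from h import *
p,d=look('wrist');cv2.imwrite('pics/w7.png',p)
look('top')
print(state()['ft_force'])
"
```

```text
wrist dial_grip [([0.5513, -0.0281, 0.1045], 0.98)]
wrist dial_pointer [([0.5097, -0.0302, 0.0791], 0.56)]
wrist dial_zero [([0.5015, -0.0326, 0.0749], 0.7)]
wrist key_square_top [([0.5209, -0.155, 0.0874], 0.93)]
wrist key_bar_top [([0.5358, -0.5033, -0.0001], 0.16)]
wrist key_round_top []
wrist key_cross_top [([0.5237, -0.2359, 0.0916], 0.81)]
wrist console [([0.5527, -0.1187, 0.003], 0.63)]
wrist coupling []
top dial_grip [([0.5481, -0.0263, 0.1027], 0.84), ([0.6032, -0.1512, 0.0913], 0.34)]
top dial_pointer [([0.5156, -0.0343, 0.0777], 0.66)]
top dial_zero [([0.5043, -0.0342, 0.0718], 0.93)]
top key_square_top [([0.5221, -0.1508, 0.0909], 0.5), ([0.7138, -0.2165, -0.0013], 0.31)]
top key_bar_top [([0.6131, -0.228, 0.0911], 0.48)]
top key_round_top [([0.6021, -0.1495, 0.0921], 0.55)]
top key_cross_top [([0.5248, -0.2412, 0.0932], 0.55)]
top console [([0.5572, -0.1152, -0.0035], 0.84), ([0.6018, -0.149, 0.0912], 0.73)]
top coupling [([0.6333, -0.1003, 0.0728], 0.5)]
[0.55532365 0.18024225 0.31223591]
```

View pics/w7.png

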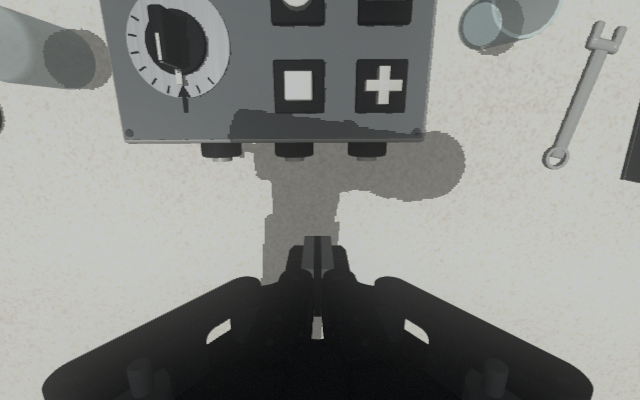

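The pointer (180,78) still stands at the zero arrow (184,88). The keys are up and the coupling has not moved.

```bash
python3 -c "
from bench import *
print(hand_in())"
```

```text
the job is handed in; nothing more can be done
None
```

The job is handed in, but no verdict came back: the dial was set to zero and released, then the square, bar and round keys were each pressed fully down and let up in that order. The last pictures showed the dial still at zero, and the clock read about 16 s of the 56 s allowed.

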